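Unpack handle blanks into the press carrier

ROBOT

A 6-joint arm with a two-finger parallel gripper is mounted at the origin on the work surface. World frame = base frame: x ahead of the robot, y to its left, z up, the work surface at z = 0. Lengths are in m, angles in degrees, forces in N, time in s.
With the tool pointing down it reaches from about 0.275 to 0.775 m from the base axis. Payload 14.6 kg.
Tool frame: the origin (TCP) lies at the very end of the fingers, on their centre line; the grasp point (between the pads) lies 19 mm behind it; z points along the fingers, y is the line along which they close (so a half turn about z gives the same grasp; the last joint's range is limited). The gripper opens to 85 mm and grips with 20 to 120 N. Pads are 22 mm wide; open, the fingers measure 114 mm over their backs; the gripper's body (76 mm by 85 mm) begins 54 mm behind the grasp point. The pads swing forward as they close: fully open they stand 13 mm farther back than shut.
Start: joints at [60.029, 15.075, -2.767, 72.158, 0, 81.102], TCP at [0.189, 0.49, 0.231] pointing down, gripper open.
Joint ranges: [-151.79, 151.79], [-50.71, 97.33], [-67.44, 78.34], [-121.81, 120.89], [-77.56, 73.72], [-180, 180]. Speed limits (degrees/s): [108.29, 108.29, 147.25, 159.86, 180, 180].

INTERFACE

Orientations are given as [roll, pitch, yaw] about the fixed x, y, z axes, in that order (R = Rz(yaw) Ry(pitch) Rx(roll)).
In Python, from bench import read_state, grab_frame, job_done gives the robot as it stands.
- The arm moves only by the tool jog_arm, never from a script. Its argument "rows" is text: rows parted by semicolons, each of 7 numbers parted by spaces: the shift along the tool's x, y, z normalised to -1 to 1, where 1 is 20 cm, then the turn, a rotation vector about the tool's x, y, z normalised to -1 to 1, where 1 is pi rad, then the opening, from -1 (shut) to 1 (fully open). A call has 1 to 8 rows; each row is the pose to reach, as a shift and turn from the pose commanded when the call began, along the tool's axes at that moment, turning the shorter way round; what a row does not reach only later rows make up. A row lasts 1/10 s, in which the tool goes at most 50 mm and 8.59 degrees, less where a joint would pass 70% of its speed; a pose out of reach is approached as far as the arm can. A call with a number of a shift or a turn outside -1 to 1 is refused whole. A call with a gripper value outside its range is refused whole. The fingers move at their own pace and stop on an object; "newtons" is the grip in N (left out, the last holds). Time passes only in rows, so rows that repeat a pose let the fingers close. It gives the time, the measured TCP pose, the force, the opening and the grip force at its end, in the units of the state.
- read_state(): the state, without advancing time (a new reading comes with each control period).
- grab_frame(name): name is "side" or "top"; returns a dict with "img" (400x640x3 uint8, red, green, blue), "K" (3x3 intrinsics, pixels), "dist" ([k1, k2, p1, p2, k3] as OpenCV has them; the pictures are not rectified), "cam_to_world" (4x4, takes a point from camera to world coordinates). Camera axes: x right, y up, looking along -z (the intrinsics and any distortion apply to the point x, -y, -z); pixel columns grow to the right and rows downward; lengths in m; the calibration is good to about 2 mm. A picture is of the moment at which its call begins. There is no depth.
- job_done(): hands the job in; it is judged then, once.
The state is a dict: "time": time; "joints": joint angles; "joint_velocities": joint speeds; "tau": joint torques, N m; "tool_pos": TCP position; "tool_rot": TCP orientation; "ft_force": force on the tool from outside, world axes, zero at the start; "ft_torque": the same for the moment, N m; "width": finger opening in m; "gripper_force": force on a finger pad.
Only numpy, scipy, OpenCV 4.12 (cv2) and the standard library are available. Lean on these libraries where they do the work, as an engineer would, in place of code of your own. Each camera call takes 0.05 s, during which the arm holds its last target. There are 200 camera calls.

TASK

Swing both flaps of the little carton up and back until they lean outwards, so that the box stands open. Then move every handle blank from the carton into the wooden carrier, lying flat on the bottom of a pocket, one to a pocket, and when the carton is empty fold both its flaps down shut again. Leave the other things on the bench where they are.

Things in the scene. Friction and masses are not known exactly. Their poses are not given: they have to be found in the camera images.
- carton: cardboard carton fixed to the bench, outer 222 (x) x 230 (y) x 68 tall, walls and floor 5 thick; flaps on its +y and -y rims. Origin: centre of underside. On its floor 3 open troughs along y, 36 wide, at x = -62, 0, +62; beside them ribs 26 wide, tops 12 above the inner floor. A trough holds up to two blanks end to end (near y = +56, -56), lying along y
- flap_a (a joint): hinge angle (rad) of the flap on the carton's +y rim: 0 shut, flat on the rim; 1.57 upright; grows as it swings up and out, stops at 2.3. Panel 218 wide (x), 90 from hinge to free edge, 5 thick, no handle. Stiff crease: stays where left, moves with under 2 N at its edge. Starts at 0.35 to 0.75: a shut gripper fits down between the two free edges to swing it from below
- flap_b (a joint): the same for the flap on the carton's -y wall: 0 = shut, 1.57 = upright, stops at 2.3
- flap_a_hinge (a point): fixed point at the middle of flap_a's hinge line: 68 above the bench, on the carton's +y rim (y = +114 in the carton's frame); the hinge line runs along the carton's x; axes those of the carton
- flap_b_hinge (a point): the same for flap_b, on the -y rim (y = -114)
- carrier: wooden carrier tray lying loose on the bench, 196 (x) x 256 (y) x 20 tall, 0.9 kg. Origin: centre of its underside, z up. Six oblong pockets, each 40 (x) x 106 (y), 12 deep, in three rows of two; between neighbouring rows the wood is 26 wide, between the two columns 20
- well0 (a point): centre of the floor of carrier pocket 0 (+x row, +y column), 8 above the carrier's underside; axes those of the carrier (pocket is long along y)
- well1 (a point): centre of the floor of carrier pocket 1 (+x row, -y column), 8 above the carrier's underside; axes those of the carrier (pocket is long along y)
- well2 (a point): centre of the floor of carrier pocket 2 (middle row, +y column), 8 above the carrier's underside; axes those of the carrier (pocket is long along y)
- well3 (a point): centre of the floor of carrier pocket 3 (middle row, -y column), 8 above the carrier's underside; axes those of the carrier (pocket is long along y)
- well4 (a point): centre of the floor of carrier pocket 4 (-x row, +y column), 8 above the carrier's underside; axes those of the carrier (pocket is long along y)
- well5 (a point): centre of the floor of carrier pocket 5 (-x row, -y column), 8 above the carrier's underside; axes those of the carrier (pocket is long along y)
- blank0: hardwood tool-handle blank, all six alike: a dark square wooden bar 28 x 28 x 76 with a brass ferrule 23 dia x 18 on its +x end, 94 long in all, about 90 g. Origin: middle of its length and thickness; x along its length. May be absent (None) in some starts
- blank1: hardwood tool-handle blank, all six alike: a dark square wooden bar 28 x 28 x 76 with a brass ferrule 23 dia x 18 on its +x end, 94 long in all, about 90 g. Origin: middle of its length and thickness; x along its length. May be absent (None) in some starts
- blank2: hardwood tool-handle blank, all six alike: a dark square wooden bar 28 x 28 x 76 with a brass ferrule 23 dia x 18 on its +x end, 94 long in all, about 90 g. Origin: middle of its length and thickness; x along its length. May be absent (None) in some starts
- blank3: hardwood tool-handle blank, all six alike: a dark square wooden bar 28 x 28 x 76 with a brass ferrule 23 dia x 18 on its +x end, 94 long in all, about 90 g. Origin: middle of its length and thickness; x along its length. May be absent (None) in some starts
- blank4: hardwood tool-handle blank, all six alike: a dark square wooden bar 28 x 28 x 76 with a brass ferrule 23 dia x 18 on its +x end, 94 long in all, about 90 g. Origin: middle of its length and thickness; x along its length. May be absent (None) in some starts
- blank5: hardwood tool-handle blank, all six alike: a dark square wooden bar 28 x 28 x 76 with a brass ferrule 23 dia x 18 on its +x end, 94 long in all, about 90 g. Origin: middle of its length and thickness; x along its length. May be absent (None) in some starts
- solder_spool: bystander: spool of solder, 60 dia x 36 tall, standing
- drill_jig: bystander: pale wooden drilling jig, 60 x 170 x 18, with a row of holes
- screwdriver: bystander: screwdriver lying down
- glue_jar: bystander: jar, 60 dia x 85 tall
- terminal_block: bystander: grey terminal block with three levers, 70 x 45 x 32
- steel_parallel: bystander: steel bar, 120 x 25 x 18
Mind the look-alikes: they are no part of the job. What is shaped like the blank4 but green or red is not meant.

How it is judged (in metres and radians):
On the way, in this order (a step that is already met when the one before it is completed fails the run):
1. both carton flaps are swung past upright and lean outwards (over 1.68 rad) (value of joint each of flap_a, flap_b above 1.68 rad), for 0.2 s.
2. every blank lies flat in a pocket of the carrier (((horizontal distance between blank0 and well0 below 0.02 m and z of blank0 in the frame of well0 between 0.008 and 0.019 m) or (horizontal distance between blank0 and well1 below 0.02 m and z of blank0 in the frame of well1 between 0.008 and 0.019 m) or (horizontal distance between blank0 and well2 below 0.02 m and z of blank0 in the frame of well2 between 0.008 and 0.019 m) or (horizontal distance between blank0 and well3 below 0.02 m and z of blank0 in the frame of well3 between 0.008 and 0.019 m) or (horizontal distance between blank0 and well4 below 0.02 m and z of blank0 in the frame of well4 between 0.008 and 0.019 m) or (horizontal distance between blank0 and well5 below 0.02 m and z of blank0 in the frame of well5 between 0.008 and 0.019 m)) and ((horizontal distance between blank1 and well0 below 0.02 m and z of blank1 in the frame of well0 between 0.008 and 0.019 m) or (horizontal distance between blank1 and well1 below 0.02 m and z of blank1 in the frame of well1 between 0.008 and 0.019 m) or (horizontal distance between blank1 and well2 below 0.02 m and z of blank1 in the frame of well2 between 0.008 and 0.019 m) or (horizontal distance between blank1 and well3 below 0.02 m and z of blank1 in the frame of well3 between 0.008 and 0.019 m) or (horizontal distance between blank1 and well4 below 0.02 m and z of blank1 in the frame of well4 between 0.008 and 0.019 m) or (horizontal distance between blank1 and well5 below 0.02 m and z of blank1 in the frame of well5 between 0.008 and 0.019 m)) and ((horizontal distance between blank2 and well0 below 0.02 m and z of blank2 in the frame of well0 between 0.008 and 0.019 m) or (horizontal distance between blank2 and well1 below 0.02 m and z of blank2 in the frame of well1 between 0.008 and 0.019 m) or (horizontal distance between blank2 and well2 below 0.02 m and z of blank2 in the frame of well2 between 0.008 and 0.019 m) or (horizontal distance between blank2 and well3 below 0.02 m and z of blank2 in the frame of well3 between 0.008 and 0.019 m) or (horizontal distance between blank2 and well4 below 0.02 m and z of blank2 in the frame of well4 between 0.008 and 0.019 m) or (horizontal distance between blank2 and well5 below 0.02 m and z of blank2 in the frame of well5 between 0.008 and 0.019 m)) and ((horizontal distance between blank3 and well0 below 0.02 m and z of blank3 in the frame of well0 between 0.008 and 0.019 m) or (horizontal distance between blank3 and well1 below 0.02 m and z of blank3 in the frame of well1 between 0.008 and 0.019 m) or (horizontal distance between blank3 and well2 below 0.02 m and z of blank3 in the frame of well2 between 0.008 and 0.019 m) or (horizontal distance between blank3 and well3 below 0.02 m and z of blank3 in the frame of well3 between 0.008 and 0.019 m) or (horizontal distance between blank3 and well4 below 0.02 m and z of blank3 in the frame of well4 between 0.008 and 0.019 m) or (horizontal distance between blank3 and well5 below 0.02 m and z of blank3 in the frame of well5 between 0.008 and 0.019 m)) and ((horizontal distance between blank4 and well0 below 0.02 m and z of blank4 in the frame of well0 between 0.008 and 0.019 m) or (horizontal distance between blank4 and well1 below 0.02 m and z of blank4 in the frame of well1 between 0.008 and 0.019 m) or (horizontal distance between blank4 and well2 below 0.02 m and z of blank4 in the frame of well2 between 0.008 and 0.019 m) or (horizontal distance between blank4 and well3 below 0.02 m and z of blank4 in the frame of well3 between 0.008 and 0.019 m) or (horizontal distance between blank4 and well4 below 0.02 m and z of blank4 in the frame of well4 between 0.008 and 0.019 m) or (horizontal distance between blank4 and well5 below 0.02 m and z of blank4 in the frame of well5 between 0.008 and 0.019 m)) and ((horizontal distance between blank5 and well0 below 0.02 m and z of blank5 in the frame of well0 between 0.008 and 0.019 m) or (horizontal distance between blank5 and well1 below 0.02 m and z of blank5 in the frame of well1 between 0.008 and 0.019 m) or (horizontal distance between blank5 and well2 below 0.02 m and z of blank5 in the frame of well2 between 0.008 and 0.019 m) or (horizontal distance between blank5 and well3 below 0.02 m and z of blank5 in the frame of well3 between 0.008 and 0.019 m) or (horizontal distance between blank5 and well4 below 0.02 m and z of blank5 in the frame of well4 between 0.008 and 0.019 m) or (horizontal distance between blank5 and well5 below 0.02 m and z of blank5 in the frame of well5 between 0.008 and 0.019 m))), for 0.2 s.
At the end, for the whole second after the job is handed in: Every blank present lies at rest on the floor of a pocket of the carrier, one to a pocket (centre within 20 mm of the pocket's centre, 8 to 19 mm above its floor), and both carton flaps are folded shut to within 0.28 rad (16 degrees) (all of step 2 and linear speed of each of blank0, blank1, blank2, blank3, blank4, blank5 below 0.02 m/s and value of joint each of flap_a, flap_b below 0.28 rad); the robot touches nothing.
It fails at once if another thing on the bench is moved more than 40 mm (distance of any of solder_spool, drill_jig, screwdriver, glue_jar, terminal_block, steel_parallel from where it was at the start of the episode above 0.04 m).
Of blank0, blank1, blank2, blank3, blank4, blank5 only 4 to 6 are there at a start; the rules pass over those that are not, and their reading is None.
At some moment in a run one of carrier, blank0, blank1, blank2, blank3, blank4, blank5 may be knocked a few centimetres aside while the robot is not near it.
It also fails if it takes over 210 s, if anything falls off the work surface, if the arm or the gripper's body presses on something with over 40 N, if the wrist force passes 120 N, or if a joint passes its speed limit or range.

## Working session

There is one attempt and no reset: what is moved stays moved. The work goes in short steps, Python scripts to look and compute and a tool call to move; the robot and the scene stay as the last step left them, time stands still between calls to the robot, and variables do not carry over. Pictures are saved under pics/ and viewed, at most 14 in all, crops included, and the job is handed in when it is done.

Besides the shell and the picture viewer there is one more tool, called after ">>>" as name(argument=value, ...) on one line, values as JSON. jog_arm: Moves the arm, as the interface text tells. Scaled input: -1 to 1 covers 20 cm each way for a shift and pi rad each way for a turn. Its arguments: {"type":"object","properties":{"rows":{"type":"string"},"newtons":{"type":"number"}},"required":["rows"]}

```bash
mkdir -p pics; cat > h.py <<'E'
import numpy as np, cv2
from bench import read_state, grab_frame, job_done
from scipy.spatial.transform import Rotation as R
def grab(n,f):
    d=grab_frame(n); cv2.imwrite('pics/'+f,cv2.cvtColor(d['img'],cv2.COLOR_RGB2BGR)); np.savez('pics/%s.npz'%n,**{k:np.array(v) for k,v in d.items()}); return d
def load(n): return dict(np.load('pics/%s.npz'%n))
def pix2w(d,uv,z):
    p=cv2.undistortPoints(np.array([[uv]],float),d['K'],np.array(d['dist'],float))[0,0]
    T=d['cam_to_world']; r=T[:3,:3]@np.array([p[0],-p[1],-1]); o=T[:3,3]
    return o+r*(z-o[2])/r[2]
def w2pix(d,P):
    T=d['cam_to_world']; c=(np.atleast_2d(P)-T[:3,3])@T[:3,:3]; c=c*[1,-1,-1]
    return cv2.projectPoints(c,np.zeros(3),np.zeros(3),d['K'],np.array(d['dist'],float))[0][:,0]
E
python3 - <<'E'
from h import *
for n in('top','side'):
    d=grab(n,n+'0.png'); print(n,d['cam_to_world'].round(3).tolist(),d['K'].round(0).tolist())
s=read_state(); print(s)
E
```

```text
top [[-0.02, 0.997, -0.07, 0.423], [-1.0, -0.021, -0.006, -0.02], [-0.007, 0.069, 0.998, 1.413], [0.0, 0.0, 0.0, 1.0]] [[368.0, 0.0, 325.0], [0.0, 368.0, 191.0], [0.0, 0.0, 1.0]]
side [[-0.918, 0.283, -0.276, 0.096], [-0.395, -0.634, 0.665, 0.998], [0.013, 0.719, 0.694, 1.124], [0.0, 0.0, 0.0, 1.0]] [[510.0, 0.0, 323.0], [0.0, 510.0, 198.0], [0.0, 0.0, 1.0]]
{'time': 0.1, 'joints': array([ 6.00290782e+01,  1.50961197e+01, -2.79932649e+00,  7.21590587e+01,
        2.76544175e-04,  8.11009764e+01]), 'joint_velocities': array([ 0.06933891, -0.00593972,  0.04905988, -0.07960414, -0.00455103,
        0.028733  ]), 'tau': array([ 1.97194509e-03, -6.38576317e+01,  3.85066295e+01,  9.97023453e-03,
       -1.62672331e-04,  5.32400620e-06]), 'tool_pos': array([0.18864613, 0.48967364, 0.23087808]), 'tool_rot': array([-1.79946194e+02, -8.70477927e-03,  1.58928098e+02]), 'ft_force': array([-0.83840198,  0.39839091, -0.03616978]), 'ft_torque': array([ 0.02099696,  0.03185552, -0.01395363]), 'gripper_force': 0.0, 'width': 0.08547183970911126}
```

View pics/top0.png

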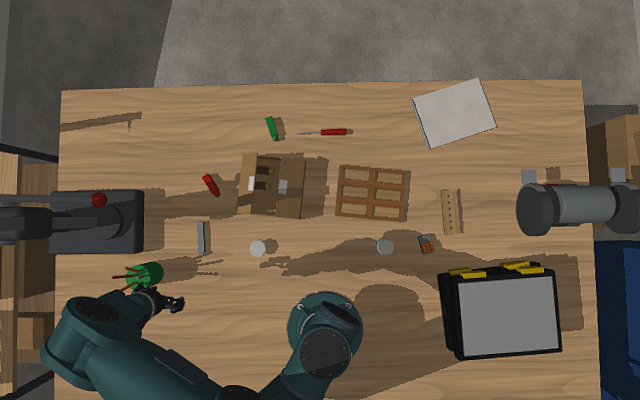

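View pics/side0.png

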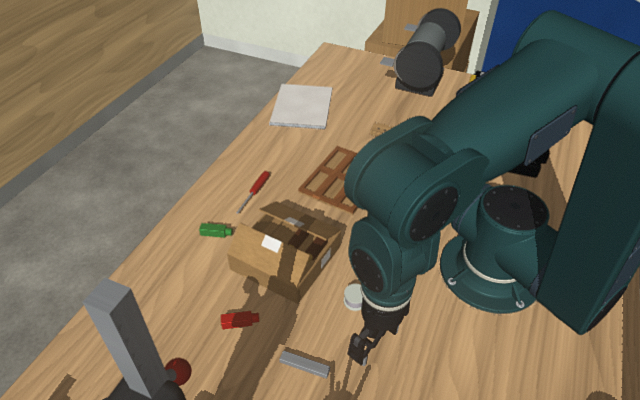

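The top view shows the carton at about (272,187) with its flaps part open, and the carrier at about (372,192). I'll enlarge that region.

```bash
python3 - <<'E'
import cv2
i=cv2.imread('pics/top0.png')[140:230,225:425]; cv2.imwrite('pics/c1.png',cv2.resize(i,None,fx=4,fy=4,interpolation=cv2.INTER_CUBIC))
E
```

```text
(no output)
```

View pics/c1.png

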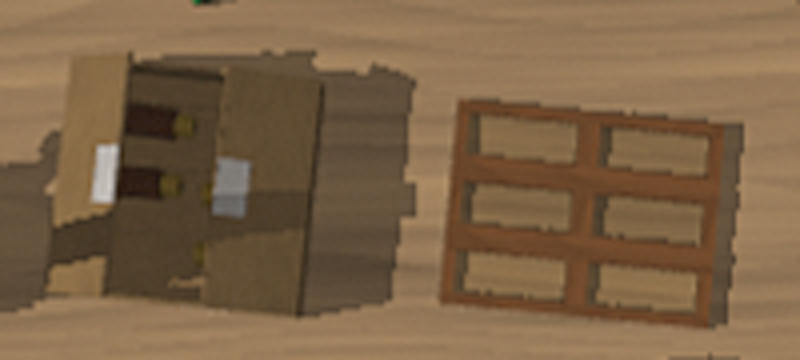

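The crop shows the carrier's top corners at (458,98), (725,124), (713,327) and (441,302). The hinge edges are at (68,57)-(47,295) and (323,83)-(298,316). The free edges are at (130,53)-(105,297) and (222,68)-(202,305).

```bash
python3 - <<'E'
from h import *
from scipy.optimize import least_squares
d=load('top')
f=lambda c,z:pix2w(d,(c[0]/4+225-.4,c[1]/4+140-.4),z)
C=[f(c,.02) for c in [(458,98),(725,124),(713,327),(441,302)]]
print('carrier',np.round(C,4).tolist())
# model LU(+x,+y) RU(+x,-y) RB LB
def fit(W,M):
    M=np.array(M,float);W=np.array(W)[:,:2]
    r=least_squares(lambda p:((M@np.array([[np.cos(p[2]),np.sin(p[2])],[-np.sin(p[2]),np.cos(p[2])]])+p[:2])-W).ravel(),[.4,0,0])
    print(r.x[:2].round(4),np.degrees(r.x[2]).round(2),(r.fun*1000).round(1)); return r.x
fit(C,[(.098,.128),(.098,-.128),(-.098,-.128),(-.098,.128)])
H=[f(c,.068) for c in [(68,57),(323,83),(298,316),(47,295)]]
p=fit(H,[(.111,.115),(.111,-.115),(-.111,-.115),(-.111,.115)])
# flap angles
c,s=np.cos(p[2]),np.sin(p[2])
for nm,E,sg in(('a',[(130,53),(105,297)],1),('b',[(222,68),(202,305)],-1)):
    for q in np.arange(.2,1.0,.1):
        P=[np.array([x*c-y*s+p[0],x*s+y*c+p[1],.068+.09*np.sin(q)]) for x in(.109,-.109) for y in [sg*(.114-.09*np.cos(q))]]
        print(nm,round(q,1),((w2pix(d,P)-[225,140]+.4)*4).round(0).tolist())
E
```

```text
carrier [[0.6219, -0.0685, 0.02], [0.5916, -0.3226, 0.02], [0.399, -0.3044, 0.02], [0.4279, -0.0479, 0.02]]
[ 0.5101 -0.1858] -6.29 [-0.4 -0.9  1.9 -1.2 -0.3  2.  -1.2  0. ]
[0.538  0.1873] -6.34 [-0.3 -4.4  3.9  3.3 -2.7  1.4 -1.  -0.2]
a 0.2 [[165.0, 64.0], [140.0, 303.0]]
a 0.3 [[161.0, 63.0], [136.0, 302.0]]
a 0.4 [[156.0, 61.0], [131.0, 302.0]]
a 0.5 [[150.0, 59.0], [125.0, 302.0]]
a 0.6 [[143.0, 57.0], [118.0, 301.0]]
a 0.7 [[135.0, 55.0], [110.0, 300.0]]
a 0.8 [[127.0, 53.0], [101.0, 300.0]]
a 0.9 [[118.0, 51.0], [92.0, 299.0]]
b 0.2 [[221.0, 69.0], [197.0, 308.0]]
b 0.3 [[222.0, 68.0], [198.0, 308.0]]
b 0.4 [[224.0, 67.0], [200.0, 308.0]]
b 0.5 [[227.0, 66.0], [203.0, 309.0]]
b 0.6 [[231.0, 65.0], [207.0, 309.0]]
b 0.7 [[237.0, 64.0], [212.0, 310.0]]
b 0.8 [[243.0, 63.0], [218.0, 311.0]]
b 0.9 [[250.0, 63.0], [225.0, 311.0]]
```

```bash
cat >> h.py <<'E'
def C2W(p,x,y,z):
    a=np.radians(p[2]); return np.array([p[0]+x*np.cos(a)-y*np.sin(a),p[1]+x*np.sin(a)+y*np.cos(a),z])
def jog(pos,yaw,cur=None):
    "row numbers from current (or cur=(pos,rpy)) to pos, tool down with yaw"
    if cur is None:
        s=read_state(); cur=(s['tool_pos'],s['tool_rot'])
    R0=R.from_euler('xyz',cur[1],degrees=True); R1=R.from_euler('xyz',[180,0,yaw],degrees=True)
    return np.r_[R0.inv().apply(np.array(pos)-cur[0])/.2,(R0.inv()*R1).as_rotvec()/np.pi].round(3)
CT=(.538,.1873,-6.3); CR=(.5101,-.1858,-6.3)
E
python3 - <<'E'
from h import *
p=C2W(CT,0,.0075,.22);print(p)
s=read_state(); a=s['tool_pos']; m=a+(p-a)*.42; m[2]=.24
print(jog(m,110)); print(jog(p,83.7,(m,[180,0,110])))
E
```

```text
[0.53882301 0.19475471 0.22      ]
[-0.909 -0.314 -0.045 -0.     0.     0.272]
[-1.151  0.662  0.1    0.    -0.     0.146]
```

>>> jog_arm(rows="-0.909 -0.314 -0.045 0 0 0.272 -1;-0.909 -0.314 -0.045 0 0 0.272 -1;-0.909 -0.314 -0.045 0 0 0.272 -1;-0.909 -0.314 -0.045 0 0 0.272 -1;-0.909 -0.314 -0.045 0 0 0.272 -1;-0.909 -0.314 -0.045 0 0 0.272 -1;-0.909 -0.314 -0.045 0 0 0.272 -1;-0.909 -0.314 -0.045 0 0 0.272 -1", newtons=50)

```text
time: 0.9
tool_pos: [0.3357, 0.3659, 0.2401]
tool_rot: [-180.0, 0.0, 110.2]
ft_force: [-0.9, 0.6, 0.9]
width: 0.0001
gripper_force: 0.0
```

>>> jog_arm(rows="-0.9 0.6 0 0 0 0.146 -1;-0.9 0.6 0 0 0 0.146 -1;-0.9 0.6 0 0 0 0.146 -1;-0.9 0.6 0 0 0 0.146 -1;-0.9 0.6 0 0 0 0.146 -1;-0.9 0.6 0 0 0 0.146 -1;-0.9 0.6 0 0 0 0.146 -1")

```text
time: 1.6
tool_pos: [0.5093, 0.2383, 0.2401]
tool_rot: [-180.0, 0.0, 83.8]
ft_force: [-1.0, 0.4, -0.4]
width: -0.0002
gripper_force: 0.0
```

```bash
python3 - <<'E'
from h import *
s=read_state();print(s['tool_pos'],s['tool_rot'],s['width'])
print(jog(C2W(CT,0,.0075,.16),83.7))
grab('top','top1.png'); i=cv2.imread('pics/top1.png')[100:260,180:440]; cv2.imwrite('pics/c2.png',cv2.resize(i,None,fx=3,fy=3,interpolation=cv2.INTER_CUBIC))
E
```

```text
[0.50934849 0.23825657 0.24012237] [-1.79956206e+02  5.50929525e-04  8.37941557e+01] -0.00018061844046128565
[-0.2    0.17   0.4   -0.     0.     0.001]
```

View pics/c2.png

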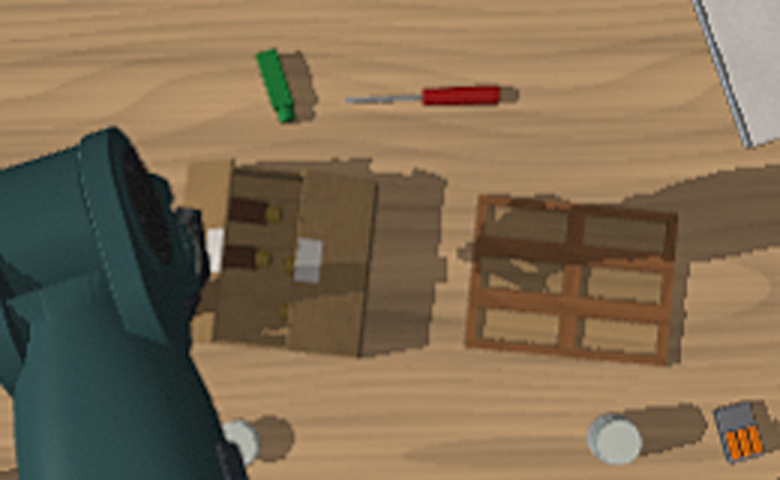

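>>> jog_arm(rows="-0.2 0.17 0.4 0 0 0.001 -1;-0.2 0.17 0.4 0 0 0.001 -1;-0.2 0.17 0.4 0 0 0.001 -1;-0.2 0.17 0.64 0 0 0.001 -1;-0.2 0.17 0.8 0 0 0.001 -1;-0.2 0.17 0.875 0 0 0.001 -1;-0.2 0.17 0.875 0 0 0.001 -1")

```text
time: 2.35
tool_pos: [0.5377, 0.1955, 0.0646]
tool_rot: [-179.9, 0.0, 83.6]
ft_force: [0.3, 0.3, 0.2]
width: -0.0001
gripper_force: 0.0
```

>>> jog_arm(rows="-0.14 0 0 0 0 0 -1;-0.175 0 -0.063 0 0 0 -1;-0.21 0 -0.125 0 0 0 -1;-0.26 0 -0.18 0 0 0 -1;-0.31 0 -0.235 0 0 0 -1;-0.37 0 -0.27 0 0 0 -1;-0.43 0 -0.305 0 0 0 -1;-0.49 0 -0.325 0 0 0 -1")

```text
time: 3.15
tool_pos: [0.5284, 0.0957, 0.1309]
tool_rot: [180.0, 0.0, 83.5]
ft_force: [0.4, 0.7, -0.3]
width: -0.0003
gripper_force: 0.3
```

>>> jog_arm(rows="-0.06 0 -0.01 0 0 0 -1;-0.12 0 -0.01 0 0 0 -1;-0.18 0 -0.01 0 0 0 -1;-0.22 0 -0.01 0 0 0 -1;-0.24 0 -0.01 0 0 0 -1;-0.24 0 -0.01 0 0 0 -1")

```text
time: 3.75
tool_pos: [0.5229, 0.0487, 0.1322]
tool_rot: [-180.0, 0.0, 83.5]
ft_force: [-0.5, -0.4, -0.3]
width: -0.0002
gripper_force: 0.0
```

```bash
python3 - <<'E'
from h import *
s=read_state();print(s['tool_pos'],s['tool_rot'],s['ft_force'])
grab('top','top2.png'); grab('side','side2.png'); i=cv2.imread('pics/top2.png')[120:240,200:340]; j=cv2.imread('pics/side2.png')[160:330,180:380]
f=lambda a:cv2.resize(a,(400,400*a.shape[0]//a.shape[1]))
i,j=f(i),f(j);o=np.zeros((350,800,3),np.uint8);o[:len(i),:400]=i[:350];o[:len(j),400:]=j[:350]; cv2.imwrite('pics/c3.png',o)
E
```

```text
[0.52292001 0.04867041 0.13218357] [-1.79990563e+02  7.01549167e-03  8.34709879e+01] [-0.46377916 -0.39997329 -0.29844591]
```

View pics/c3.png

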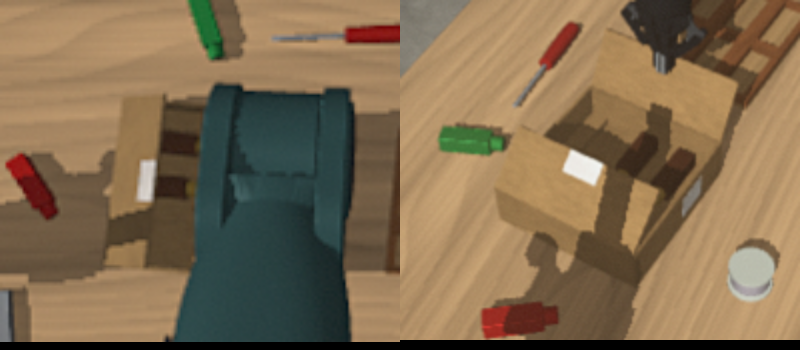

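Flap b now leans outwards. Next is flap a, mirrored.

>>> jog_arm(rows="0.25 0 0 0 0 0 -1;0.5 0 0 0 0 0 -1;0.695 0 0 0 0 0 -1;0.695 0 0.05 0 0 0 -1;0.695 0 0.235 0 0 0 -1;0.695 0 0.235 0 0 0 -1;0.695 0 0.235 0 0 0 -1")

```text
time: 4.55
tool_pos: [0.5382, 0.187, 0.0855]
tool_rot: [-179.9, 0.0, 83.5]
ft_force: [0.4, -0.3, 0.5]
width: -0.0001
gripper_force: 0.0
```

>>> jog_arm(rows="0.12 0 0 0 0 0 -1;0.175 0 -0.01 0 0 0 -1;0.22 0 -0.065 0 0 0 -1;0.27 0 -0.125 0 0 0 -1;0.33 0 -0.17 0 0 0 -1;0.395 0 -0.205 0 0 0 -1;0.455 0 -0.225 0 0 0 -1;0.515 0 -0.24 0 0 0 -1")

```text
time: 5.35
tool_pos: [0.5507, 0.2902, 0.1343]
tool_rot: [179.9, -0.0, 83.5]
ft_force: [-0.4, -1.9, -0.1]
width: -0.0001
gripper_force: 0.4
```

>>> jog_arm(rows="0.06 0 0 0 0 0 -1;0.12 0 0 0 0 0 -1;0.16 0 0 0 0 0 -1;0.18 0 0 0 0 0 -1;0.18 0 0 0 0 0 -1")

```text
time: 5.85
tool_pos: [0.5543, 0.3258, 0.133]
tool_rot: [-180.0, 0.0, 83.5]
ft_force: [0.5, -0.9, -0.2]
width: 0.0001
gripper_force: 0.0
```

>>> jog_arm(rows="-0.1 0 -0.2 0 0 0 0.18;-0.1 -0.2 -0.5 0 0 0 0.18;-0.1 -0.6 -0.6 0 0 0 0.18;-0.1 -0.9 -0.6 0 0 0 0.18;-0.1 -1 -0.6 0 0 0 0.18;-0.1 -1 -0.6 0 0 0 0.18")

```text
time: 6.45
tool_pos: [0.3504, 0.3277, 0.2542]
tool_rot: [180.0, -0.0, 83.5]
ft_force: [1.0, 0.7, -0.6]
width: 0.0502
gripper_force: 0.0
```

```bash
python3 - <<'E'
from h import *
s=read_state();print(s['tool_pos'],s['tool_rot'],s['ft_force'],s['width'])
grab('top','top3.png'); i=cv2.imread('pics/top3.png')[140:230,225:425]; cv2.imwrite('pics/c4.png',cv2.resize(i,None,fx=4,fy=4,interpolation=cv2.INTER_CUBIC))
E
```

```text
[0.35044001 0.32774445 0.25423463] [ 1.79976458e+02 -4.47953554e-02  8.35408479e+01] [ 0.96012783  0.72197195 -0.58642303] 0.05018326968273506
```

View pics/c4.png

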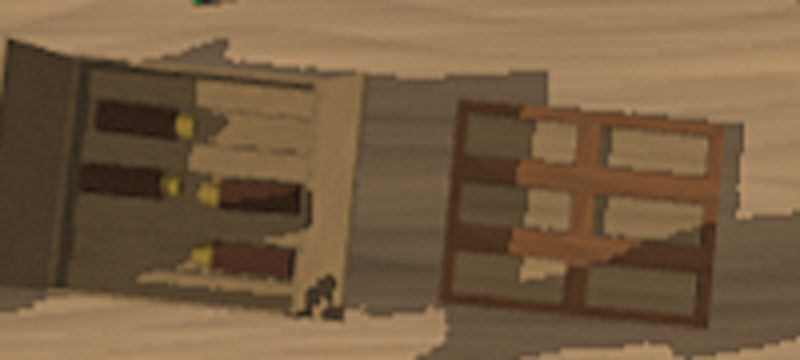

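Both flaps lean outwards. Four blanks are visible: bars centred at crop positions of about (137,117), (121,180), (258,195) and (253,261), with their brass ends at 186, 172, 208 and 202.

```bash
python3 - <<'E'
from h import *
d=load('top'); 
a=np.radians(-6.3)
def toC(p,CT=CT): 
    v=p[:2]-np.array(CT[:2]); return np.array([v[0]*np.cos(a)+v[1]*np.sin(a),-v[0]*np.sin(a)+v[1]*np.cos(a)])
for nm,l,r in(('A',(97,114),(177,121)),('B',(80,178),(162,184)),('C',(217,192),(300,198)),('D',(211,257),(295,263))):
    L=pix2w(d,(l[0]/4+224.6,l[1]/4+139.6),.033);Rr=pix2w(d,(r[0]/4+224.6,r[1]/4+139.6),.033)
    f=-1 if nm in'AB' else 1
    m=toC((L+Rr)/2)
    print(nm,np.linalg.norm(L-Rr).round(4),'bar',(m*1000).round(1),'centre',((m+[0,9e-3*f])*1000).round(1))
# fiducial: model projections of troughs, inner floor, rims
Q=[(x,y,z) for x in(-.106,.106) for y in(-.11,.11) for z in(.005,)]+[(x,y,.068) for x in(-.111,.111) for y in(-.115,.115)]
for q in Q: print(q,((w2pix(d,C2W(CT,*q))[0]-[224.6,139.6])*4).round(0))
i=cv2.imread('pics/top3.png'); b=i[:,:,:].copy()
c=i[140:230,225:320]; c=np.clip(c.astype(float)*2.0,0,255).astype(np.uint8); c=cv2.resize(c,None,fx=8,fy=8,interpolation=cv2.INTER_CUBIC)
for x in(-.062,0,.062):
  for y in(-.056,.056):
    P=[C2W(CT,x+sx*.014,y+sy*.047,.033) for sx,sy in((-1,-1),(1,-1),(1,1),(-1,1))]
    q=((w2pix(d,P)-[224.5,139.5])*8).astype(np.int32); cv2.polylines(c,[q],True,(0,255,0),1)
P=[C2W(CT,sx*.111,sy*.115,.068) for sx,sy in((-1,-1),(1,-1),(1,1),(-1,1))]
cv2.polylines(c,[((w2pix(d,P)-[224.5,139.5])*8).astype(np.int32)],True,(255,255,0),1)
cv2.imwrite('pics/c5.png',c[:600])
E
```

```text
A 0.0765 bar [64.2 56.5] centre [64.2 47.5]
B 0.0781 bar [ 2.8 65.4] centre [ 2.8 56.4]
C 0.0786 bar [  1.2 -65.5] centre [  1.2 -56.5]
D 0.0793 bar [-60.3 -66.2] centre [-60.3 -57.2]
(-0.106, -0.11, 0.005) [297. 313.]
(-0.106, 0.11, 0.005) [ 69. 292.]
(0.106, -0.11, 0.005) [318.  94.]
(0.106, 0.11, 0.005) [92. 74.]
(-0.111, -0.115, 0.068) [297. 319.]
(-0.111, 0.115, 0.068) [ 47. 296.]
(0.111, -0.115, 0.068) [319.  79.]
(0.111, 0.115, 0.068) [73. 57.]
```

View pics/c5.png

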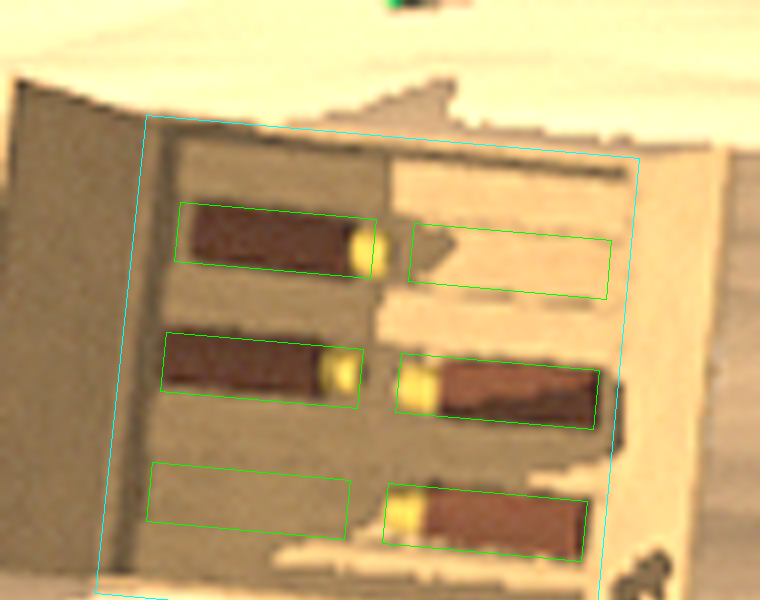

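```bash
sed -i 's/^CT=.*/CT=(.5399,.1871,-6.3); CR=(.5101,-.1858,-6.3)/' h.py; cat >> h.py <<'E'
# plan coordinates: along tool x (u), tool y (v), in jog units, for yaw 83.7
BL=dict(A=(.062,.048),B=(0,.0565),C=(0,-.0565),D=(-.062,-.057))
WL=dict(w0=(.066,.063),w2=(0,.063),w4=(-.066,.063),w1=(.066,-.063),w3=(0,-.063),w5=(-.066,-.063))
def uv(p):
    t=np.radians(83.7); return np.array([p[0]*np.cos(t)+p[1]*np.sin(t),p[0]*np.sin(t)-p[1]*np.cos(t)])/.2
def table():
    s=read_state(); print('cur',uv(s['tool_pos']).round(3),s['tool_pos'],s['tool_rot'].round(1))
    for k,v in BL.items(): print(k,uv(C2W(CT,*v,0)).round(3))
    for k,v in WL.items(): print(k,uv(C2W(CR,*v,0)).round(3))
E
python3 - <<'E'
from h import *
table(); print(jog(C2W(CT,*BL['A'],.21),83.7))
E
```

```text
cur [1.821 1.55 ] [0.34815716 0.32796628 0.25491349] [-1.80e+02 -1.00e-01  8.36e+01]
A [1.466 2.891]
B [1.509 2.581]
C [0.944 2.581]
D [0.941 2.271]
w0 [-0.329  2.967]
w2 [-0.329  2.637]
w4 [-0.329  2.307]
w1 [-0.959  2.967]
w3 [-0.959  2.637]
w5 [-0.959  2.307]
[-3.530e-01  1.341e+00  2.240e-01 -0.000e+00 -0.000e+00 -1.000e-03]
```

>>> jog_arm(rows="-0.4 0.35 0 0 0 0 0.18;-0.88 0.721 0.1 0 0 0 0.18;-0.88 0.721 0.225 0 0 0 0.18;-0.88 0.721 0.225 0 0 0 0.18;-0.88 0.721 0.225 0 0 0 0.18;-0.88 0.721 0.225 0 0 0 0.18;-0.88 0.721 0.225 0 0 0 0.18")

```text
time: 7.2
tool_pos: [0.4768, 0.1362, 0.2081]
tool_rot: [-180.0, -0.0, 83.4]
ft_force: [0.0, 0.4, 0.8]
width: 0.0505
gripper_force: 0.0
```

>>> jog_arm(rows="0 0 0.25 0 0 0 0.18;0 0 0.5 0 0 0 0.18;0 0 0.75 0 0 0 0.18;0 0 0.87 0 0 0 0.18;0 0 0.93 0 0 0 0.18;0 0 0.95 0 0 0 0.18;0 0 0.95 0 0 0 0.18;0 0 0.95 0 0 0 0.18")

```text
time: 8.0
tool_pos: [0.4777, 0.1382, 0.0206]
tool_rot: [179.8, -0.1, 83.6]
ft_force: [-2.4, -1.7, 32.8]
width: 0.0506
gripper_force: 13.4
```

>>> jog_arm(rows="0 0 0 0 0 0 -0.6;0 0 0 0 0 0 -0.6;0 0 0 0 0 0 -0.6;0 0 0 0 0 0 -0.6;0 0 0 0 0 0 -0.6", newtons=50)

```text
time: 8.5
tool_pos: [0.4759, 0.1383, 0.0194]
tool_rot: [180.0, -0.0, 83.6]
ft_force: [-7.6, 1.8, 18.3]
width: 0.0268
gripper_force: 49.4
```

>>> jog_arm(rows="0 0 -0.1 0 0 0 -0.6;0 0 -0.3 0 0 0 -0.6;0 0 -0.55 0 0 0 -0.6;0 0 -0.8 0 0 0 -0.6;0 0 -0.95 0 0 0 -0.6;0 0 -0.95 0 0 0 -0.6;0 0 -0.95 0 0 0 -0.6")

```text
time: 9.2
tool_pos: [0.4766, 0.1377, 0.2086]
tool_rot: [179.9, -0.0, 83.6]
ft_force: [-0.3, -0.6, -1.7]
width: 0.0266
gripper_force: 50.8
```

>>> jog_arm(rows="-0.2 0 0 0 0 0 -0.6;-0.4 0.02 0 0 0 0 -0.6;-0.6 0.036 0 0 0 0 -0.6;-0.8 0.036 0 0 0 0 -0.6;-0.95 0.036 0 0 0 0 -0.6;-0.95 0.036 0 0 0 0 -0.6")

```text
time: 9.8
tool_pos: [0.4615, -0.0548, 0.2068]
tool_rot: [-179.9, 0.0, 83.3]
ft_force: [-0.4, 0.2, -1.1]
width: 0.0268
gripper_force: 50.8
```

>>> jog_arm(rows="-0.15 0 0 0 0 0 -0.6;-0.32 0 0 0 0 0 -0.6;-0.32 0 0.2 0 0 0 -0.6;-0.32 0 0.4 0 0 0 -0.6;-0.32 0 0.5 0 0 0 -0.6;-0.32 0 0.5 0 0 0 -0.6")

```text
time: 10.4
tool_pos: [0.4531, -0.1145, 0.1052]
tool_rot: [-179.7, -0.1, 83.5]
ft_force: [-0.1, 0.1, 0.5]
width: 0.0268
gripper_force: 50.7
```

```bash
python3 - <<'E'
from h import *
table(); print(read_state()['width'])
grab('top','top4.png'); grab('side','side4.png'); i=cv2.imread('pics/top4.png')[140:230,225:425]; j=cv2.imread('pics/side4.png')[130:290,220:420]
i=cv2.resize(i,None,fx=2.6,fy=2.6,interpolation=cv2.INTER_CUBIC); j=cv2.resize(j,(520,416)); o=np.zeros((600,520,3),np.uint8); o[:234]=i; o[234:]=j[50:]; cv2.imwrite('pics/c6.png',o)
E
```

```text
cur [-0.321  2.314] [ 0.45305985 -0.11450779  0.10520866] [-1.797e+02 -1.000e-01  8.350e+01]
A [1.466 2.891]
B [1.509 2.581]
C [0.944 2.581]
D [0.941 2.271]
w0 [-0.329  2.967]
w2 [-0.329  2.637]
w4 [-0.329  2.307]
w1 [-0.959  2.967]
w3 [-0.959  2.637]
w5 [-0.959  2.307]
0.026823283507026664
```

View pics/c6.png

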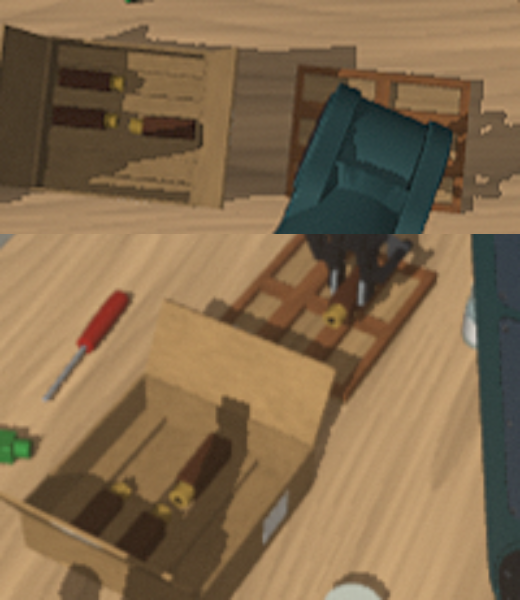

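>>> jog_arm(rows="0 0 0.15 0 0 0 -0.6;0 0 0.28 0 0 0 -0.6;0 0 0.36 0 0 0 -0.6;0 0 0.4 0 0 0 -0.6;0 0 0.425 0 0 0 -0.6;0 0 0.425 0 0 0 -0.6;0 0 0.425 0 0 0 -0.6")

```text
time: 11.2
tool_pos: [0.4558, -0.1164, 0.0241]
tool_rot: [179.9, 0.0, 83.5]
ft_force: [0.0, -0.2, -2.1]
width: 0.0266
gripper_force: 50.7
```

>>> jog_arm(rows="0 0 0 0 0 0 -0.1;0 0 0 0 0 0 0.18;0 0 0 0 0 0 0.18;0 0 -0.15 0 0 0 0.18;0 0 -0.4 0 0 0 0.18;0 0 -0.65 0 0 0 0.18;0 0 -0.9 0 0 0 0.18;0 0 -0.93 0 0 0 0.18")

```text
time: 12.0
tool_pos: [0.4571, -0.117, 0.2147]
tool_rot: [179.6, 0.1, 83.5]
ft_force: [0.6, -0.7, -1.0]
width: 0.0506
gripper_force: 0.0
```

>>> jog_arm(rows="0.25 0.05 0 0 0 0 0.18;0.5 0.1 0 0 0 0 0.18;0.75 0.2 0 0 0 0 0.18;0.95 0.274 0 0 0 0 0.18;0.95 0.274 0 0 0 0 0.18;0.95 0.274 0 0 0 0 0.18")

```text
time: 12.6
tool_pos: [0.5311, 0.0672, 0.2086]
tool_rot: [-179.9, 0.0, 83.6]
ft_force: [-0.4, -0.4, -0.9]
width: 0.0506
gripper_force: 0.0
```

>>> jog_arm(rows="0.2 0 0 0 0 0 0.18;0.323 0 0 0 0 0 0.18;0.323 0 0 0 0 0 0.18;0.323 0 0 0 0 0 0.18")

```text
time: 13.0
tool_pos: [0.5382, 0.1296, 0.2092]
tool_rot: [-180.0, 0.0, 83.5]
ft_force: [0.0, 0.2, -0.4]
width: 0.0504
gripper_force: 0.0
```

```bash
python3 - <<'E'
from h import *
table()
d=grab('top','top5.png'); i=cv2.imread('pics/top5.png')[140:240,225:425]; c=cv2.resize(i,None,fx=4,fy=4,interpolation=cv2.INTER_CUBIC)
for w in WL.values():
    P=[C2W(CR,w[0]+sx*.02,w[1]+sy*.053,.02) for sx,sy in((-1,-1),(1,-1),(1,1),(-1,1))]
    cv2.polylines(c,[((w2pix(d,P)-[224.5,139.5])*4).astype(np.int32)],True,(0,255,0),1)
cv2.imwrite('pics/c7.png',c)
E
```

```text
cur [0.939 2.603] [0.53816268 0.12962573 0.20919001] [-180.     0.    83.5]
A [1.466 2.891]
B [1.509 2.581]
C [0.944 2.581]
D [0.941 2.271]
w0 [-0.329  2.967]
w2 [-0.329  2.637]
w4 [-0.329  2.307]
w1 [-0.959  2.967]
w3 [-0.959  2.637]
w5 [-0.959  2.307]
```

View pics/c7.png

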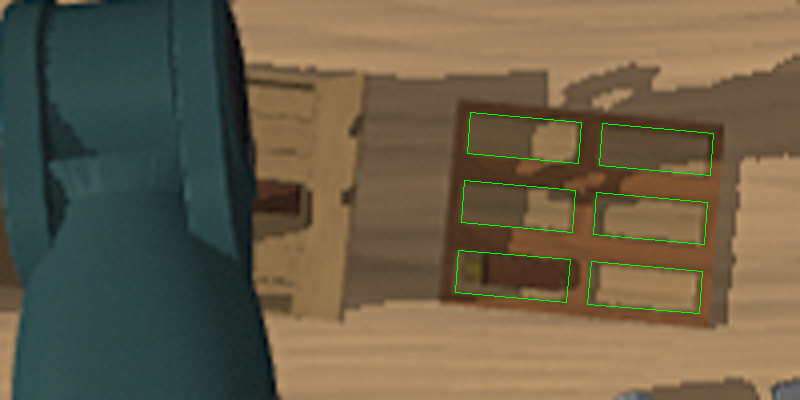

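Blank D sits in pocket w4, and the carrier matches its overlay. Blank C is next.

>>> jog_arm(rows="0 -0.02 0.25 0 0 0 0.18;0 -0.02 0.5 0 0 0 0.18;0 -0.02 0.75 0 0 0 0.18;0 -0.02 0.87 0 0 0 0.18;0 -0.02 0.92 0 0 0 0.18;0 -0.02 0.937 0 0 0 0.18;0 -0.02 0.937 0 0 0 0.18;0 -0.02 0.937 0 0 0 0.18")

```text
time: 13.85
tool_pos: [0.5355, 0.1308, 0.0233]
tool_rot: [179.9, -0.0, 83.5]
ft_force: [-0.1, -0.6, 1.1]
width: 0.0506
gripper_force: 0.0
```

>>> jog_arm(rows="0 0 0 0 0 0 -0.6;0 0 0 0 0 0 -0.6;0 0 0 0 0 0 -0.6;0 0 0 0 0 0 -0.6;0 0 0 0 0 0 -0.6", newtons=50)

```text
time: 14.35
tool_pos: [0.5351, 0.131, 0.023]
tool_rot: [179.9, -0.0, 83.5]
ft_force: [-1.8, -0.6, 10.7]
width: 0.0265
gripper_force: 49.3
```

>>> jog_arm(rows="0 0 -0.1 0 0 0 -0.6;0 0 -0.3 0 0 0 -0.6;0 0 -0.55 0 0 0 -0.6;0 0 -0.8 0 0 0 -0.6;0 0 -0.937 0 0 0 -0.6;0 0 -0.937 0 0 0 -0.6;0 0 -0.937 0 0 0 -0.6")

```text
time: 15.05
tool_pos: [0.5346, 0.1311, 0.2096]
tool_rot: [179.9, -0.0, 83.5]
ft_force: [0.9, 0.6, -1.2]
width: 0.0265
gripper_force: 50.1
```

>>> jog_arm(rows="-0.2 0 0 0 0 0 -0.6;-0.4 0.02 0 0 0 0 -0.6;-0.6 0.056 0 0 0 0 -0.6;-0.8 0.056 0 0 0 0 -0.6;-0.95 0.056 0 0 0 0 -0.6;-0.95 0.056 0 0 0 0 -0.6")

```text
time: 15.65
tool_pos: [0.5232, -0.0619, 0.2078]
tool_rot: [-179.9, 0.0, 83.3]
ft_force: [-1.3, -0.2, -1.1]
width: 0.0268
gripper_force: 50.1
```

>>> jog_arm(rows="-0.15 0 0 0 0 0 -0.6;-0.323 0 0 0 0 0 -0.6;-0.323 0 0.2 0 0 0 -0.6;-0.323 0 0.4 0 0 0 -0.6;-0.323 0 0.5 0 0 0 -0.6;-0.323 0 0.5 0 0 0 -0.6;-0.323 0 0.5 0 0 0 -0.6")

```text
time: 16.35
tool_pos: [0.5167, -0.1228, 0.1093]
tool_rot: [-179.9, -0.0, 83.5]
ft_force: [0.2, 0.7, -0.7]
width: 0.0265
gripper_force: 50.0
```

```bash
python3 - <<'E'
from h import *
for i in range(4):
    d=grab_frame('top'); s=read_state(); print(uv(s['tool_pos']).round(3),s['tool_pos'].round(4),s['tool_rot'].round(2))
print(jog(C2W(CR,*WL['w2'],.027),83.7))
E
```

```text
[-0.328  2.638] [ 0.5172 -0.123   0.11  ] [1.7997e+02 1.0000e-02 8.3530e+01]
[-0.328  2.639] [ 0.5175 -0.1232  0.1103] [1.7992e+02 2.0000e-02 8.3530e+01]
[-0.329  2.64 ] [ 0.5175 -0.1233  0.1104] [1.799e+02 3.000e-02 8.353e+01]
[-0.329  2.639] [ 0.5175 -0.1233  0.1104] [1.799e+02 3.000e-02 8.352e+01]
[ 0.001 -0.003  0.417  0.001  0.    -0.001]
```

>>> jog_arm(rows="0 0 0.15 0 0 0 -0.6;0 0 0.28 0 0 0 -0.6;0 0 0.36 0 0 0 -0.6;0 0 0.4 0 0 0 -0.6;0 0 0.415 0 0 0 -0.6;0 0 0.415 0 0 0 -0.6;0 0 0.415 0 0 0 -0.6")

```text
time: 17.25
tool_pos: [0.5174, -0.1235, 0.0271]
tool_rot: [179.9, 0.0, 83.5]
ft_force: [1.0, 1.0, -1.0]
width: 0.0269
gripper_force: 50.1
```

>>> jog_arm(rows="0 0 0 0 0 0 -0.1;0 0 0 0 0 0 0.18;0 0 0 0 0 0 0.18;0 0 -0.15 0 0 0 0.18;0 0 -0.4 0 0 0 0.18;0 0 -0.65 0 0 0 0.18;0 0 -0.9 0 0 0 0.18;0 0 -0.915 0 0 0 0.18")

```text
time: 18.05
tool_pos: [0.5188, -0.124, 0.2152]
tool_rot: [179.5, 0.1, 83.5]
ft_force: [0.4, -0.2, -1.2]
width: 0.0503
gripper_force: 0.0
```

>>> jog_arm(rows="0.25 0.05 0 0 0 0 0.18;0.5 0.1 0 0 0 0 0.18;0.75 0.2 0 0 0 0 0.18;0.95 0.254 0 0 0 0 0.18;0.95 0.254 0 0 0 0 0.18;0.95 0.254 0 0 0 0 0.18")

```text
time: 18.65
tool_pos: [0.5887, 0.0606, 0.2088]
tool_rot: [-180.0, 0.0, 83.6]
ft_force: [-0.3, -0.9, 0.0]
width: 0.0501
gripper_force: 0.0
```

>>> jog_arm(rows="0.25 0 0 0 0 0 0.18;0.5 0 0 0 0 0 0.18;0.75 0 0 0 0 0 0.18;0.845 0 0 0 0 0 0.18;0.845 0 0 0 0 0 0.18;0.845 0 0 0 0 0 0.18")

```text
time: 19.25
tool_pos: [0.6079, 0.2264, 0.2092]
tool_rot: [-180.0, 0.0, 83.5]
ft_force: [0.0, -0.6, -0.8]
width: 0.0505
gripper_force: 0.0
```

```bash
python3 - <<'E'
from h import *
for i in range(4): d=grab('top','top6.png')
table(); print(jog(C2W(CT,*BL['A'],.0225),83.7))
i=cv2.imread('pics/top6.png')[140:240,225:425]; c=cv2.resize(i,None,fx=4,fy=4,interpolation=cv2.INTER_CUBIC)
for w in WL.values():
    P=[C2W(CR,w[0]+sx*.02,w[1]+sy*.053,.02) for sx,sy in((-1,-1),(1,-1),(1,1),(-1,1))]
    cv2.polylines(c,[((w2pix(d,P)-[224.5,139.5])*4).astype(np.int32)],True,(0,255,0),1)
cv2.imwrite('pics/c8.png',c)
E
```

```text
cur [1.457 2.898] [0.60800003 0.22613514 0.20951657] [180.    0.   83.4]
A [1.466 2.891]
B [1.509 2.581]
C [0.944 2.581]
D [0.941 2.271]
w0 [-0.329  2.967]
w2 [-0.329  2.637]
w4 [-0.329  2.307]
w1 [-0.959  2.967]
w3 [-0.959  2.637]
w5 [-0.959  2.307]
[ 0.009 -0.007  0.935  0.     0.    -0.002]
```

View pics/c8.png

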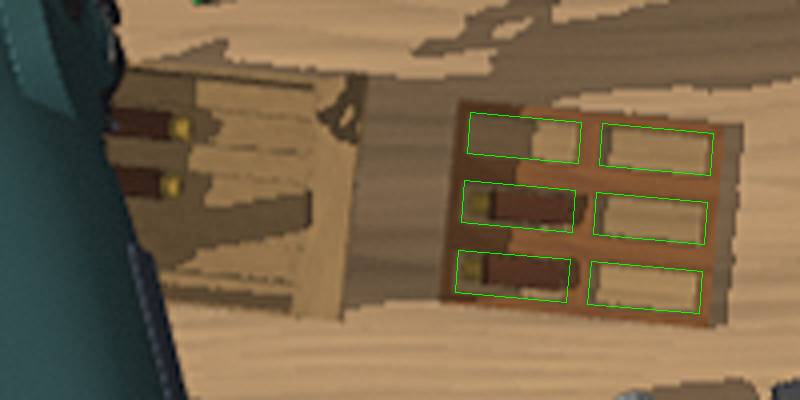

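C is in pocket w2, and A and B have not moved. I'll take A to w0.

>>> jog_arm(rows="0.009 -0.007 0.25 0 0 0 0.18;0.009 -0.007 0.5 0 0 0 0.18;0.009 -0.007 0.75 0 0 0 0.18;0.009 -0.007 0.87 0 0 0 0.18;0.009 -0.007 0.92 0 0 0 0.18;0.009 -0.007 0.937 0 0 0 0.18;0.009 -0.007 0.937 0 0 0 0.18;0.009 -0.007 0.937 0 0 0 0.18")

```text
time: 20.25
tool_pos: [0.6059, 0.2286, 0.0233]
tool_rot: [-180.0, 0.1, 83.5]
ft_force: [-10.5, -3.7, 6.1]
width: 0.0502
gripper_force: 4.8
```

>>> jog_arm(rows="0 0 0 0 0 0 -0.6;0 0 0 0 0 0 -0.6;0 0 0 0 0 0 -0.6;0 0 0 0 0 0 -0.6;0 0 0 0 0 0 -0.6", newtons=50)

```text
time: 20.75
tool_pos: [0.6076, 0.2294, 0.0236]
tool_rot: [179.9, -0.0, 83.5]
ft_force: [-3.3, -2.3, 11.1]
width: 0.0265
gripper_force: 49.7
```

>>> jog_arm(rows="0 0 -0.1 0 0 0 -0.6;0 0 -0.3 0 0 0 -0.6;0 0 -0.55 0 0 0 -0.6;0 0 -0.8 0 0 0 -0.6;0 0 -0.937 0 0 0 -0.6;0 0 -0.937 0 0 0 -0.6;0 0 -0.937 0 0 0 -0.6")

```text
time: 21.45
tool_pos: [0.6071, 0.2295, 0.2098]
tool_rot: [179.9, -0.0, 83.5]
ft_force: [0.7, 0.1, -2.8]
width: 0.0262
gripper_force: 50.0
```

>>> jog_arm(rows="-0.2 0 0 0 0 0 -0.6;-0.4 0.02 0 0 0 0 -0.6;-0.6 0.04 0 0 0 0 -0.6;-0.8 0.076 0 0 0 0 -0.6;-0.95 0.076 0 0 0 0 -0.6;-0.95 0.076 0 0 0 0 -0.6")

```text
time: 22.05
tool_pos: [0.5996, 0.0358, 0.2079]
tool_rot: [-179.9, 0.0, 83.3]
ft_force: [0.2, 0.5, -1.3]
width: 0.0262
gripper_force: 50.0
```

>>> jog_arm(rows="-0.2 0 0 0 0 0 -0.6;-0.4 0 0 0 0 0 -0.6;-0.6 0 0 0 0 0 -0.6;-0.845 0 0.1 0 0 0 -0.6;-0.845 0 0.3 0 0 0 -0.6;-0.845 0 0.5 0 0 0 -0.6;-0.845 0 0.5 0 0 0 -0.6;-0.845 0 0.5 0 0 0 -0.6")

```text
time: 22.85
tool_pos: [0.5809, -0.1282, 0.1094]
tool_rot: [-179.9, -0.0, 83.5]
ft_force: [1.2, 1.1, 0.0]
width: 0.0265
gripper_force: 50.0
```

```bash
python3 - <<'E'
from h import *
for i in range(4): d=grab('top','top7.png')
s=read_state(); print(uv(s['tool_pos']).round(3),s['width'],jog(C2W(CR,*WL['w0'],.027),83.7))
a,b=cv2.imread('pics/top6.png').astype(int),cv2.imread('pics/top7.png').astype(int)
print(np.abs(a-b)[205:222,335:405].mean())
E
```

```text
[-0.32   2.964] 0.026450501671087267 [-0.008  0.002  0.42   0.001  0.    -0.001]
34.83613445378151
```

```bash
python3 - <<'E'
from h import *
d=grab('side','side7.png'); a=cv2.imread('pics/side4.png'); b=cv2.imread('pics/side7.png')
for q in [(.098,.128),(.098,-.128),(-.098,.128),(-.098,-.128),(.098,0)]:
    u,v=w2pix(d,C2W(CR,*q,.02))[0].round().astype(int)
    t=a[v-7:v+8,u-7:u+8]; r=cv2.matchTemplate(b[v-20:v+21,u-20:u+21],t,cv2.TM_CCOEFF_NORMED); _,m,_,l=cv2.minMaxLoc(r); print(q,(u,v),round(m,2),np.array(l)-13)
E
```

```text
(0.098, 0.128) (np.int64(299), np.int64(188)) 0.99 [0 0]
(0.098, -0.128) (np.int64(337), np.int64(145)) 0.36 [-13   6]
(-0.098, 0.128) (np.int64(354), np.int64(210)) 1.0 [0 0]
(-0.098, -0.128) (np.int64(388), np.int64(163)) 0.64 [ 2 -3]
(0.098, 0) (np.int64(319), np.int64(165)) 0.86 [-11  -4]
```

>>> jog_arm(rows="-0.008 0 0.15 0 0 0 -0.6;-0.008 0 0.28 0 0 0 -0.6;-0.008 0 0.36 0 0 0 -0.6;-0.008 0 0.4 0 0 0 -0.6;-0.008 0 0.42 0 0 0 -0.6;-0.008 0 0.42 0 0 0 -0.6;-0.008 0 0.42 0 0 0 -0.6")

```text
time: 23.8
tool_pos: [0.5817, -0.1305, 0.0266]
tool_rot: [179.9, 0.0, 83.5]
ft_force: [-2.3, 1.3, 6.5]
width: 0.0262
gripper_force: 50.9
```

>>> jog_arm(rows="0 0 0 0 0 0 -0.1;0 0 0 0 0 0 0.18;0 0 0 0 0 0 0.18;0 0 -0.15 0 0 0 0.18;0 0 -0.4 0 0 0 0.18;0 0 -0.65 0 0 0 0.18;0 0 -0.9 0 0 0 0.18;0 0 -0.915 0 0 0 0.18")

```text
time: 24.6
tool_pos: [0.5831, -0.1311, 0.2145]
tool_rot: [179.5, 0.1, 83.5]
ft_force: [0.4, 0.2, -0.8]
width: 0.0505
gripper_force: 0.0
```

>>> jog_arm(rows="0.25 0 0 0 0 0 0.18;0.5 -0.1 0 0 0 0 0.18;0.75 -0.2 0 0 0 0 0.18;0.95 -0.386 0 0 0 0 0.18;0.95 -0.386 0 0 0 0 0.18;0.95 -0.386 0 0 0 0 0.18")

```text
time: 25.2
tool_pos: [0.525, 0.0685, 0.2085]
tool_rot: [180.0, -0.0, 83.6]
ft_force: [-0.1, 0.3, -0.9]
width: 0.0499
gripper_force: 0.0
```

>>> jog_arm(rows="0.25 0 0 0 0 0 0.18;0.5 0 0 0 0 0 0.18;0.75 0 0 0 0 0 0.18;0.888 0 0 0 0 0 0.18;0.888 0 0 0 0 0 0.18;0.888 0 0 0 0 0 0.18")

```text
time: 25.8
tool_pos: [0.5467, 0.243, 0.2077]
tool_rot: [-180.0, 0.0, 83.5]
ft_force: [-0.9, -0.3, 0.7]
width: 0.0503
gripper_force: 0.0
```

```bash
python3 - <<'E'
from h import *
for i in range(4): d=grab('top','top8.png')
s=read_state(); print(uv(s['tool_pos']).round(3), jog(C2W(CT,*BL['B'],.0225),83.7))
ds=grab('side','side8.png')
i=cv2.imread('pics/top8.png')[140:240,225:425]; c=cv2.resize(i,None,fx=4,fy=4,interpolation=cv2.INTER_CUBIC)
for w in WL.values():
    P=[C2W(CR,w[0]+sx*.02,w[1]+sy*.053,.02) for sx,sy in((-1,-1),(1,-1),(1,1),(-1,1))]
    cv2.polylines(c,[((w2pix(d,P)-[224.5,139.5])*4).astype(np.int32)],True,(0,255,0),1)
j=cv2.resize(cv2.imread('pics/side8.png')[190:305,220:360],None,fx=2,fy=1.7)
o=np.zeros((600,800,3),np.uint8); o[:400]=c; o[400:595,:280]=j[:195]; cv2.imwrite('pics/c9.png',o)
E
```

```text
[1.504 2.582] [ 0.005 -0.002  0.929  0.     0.    -0.002]
```

View pics/c9.png

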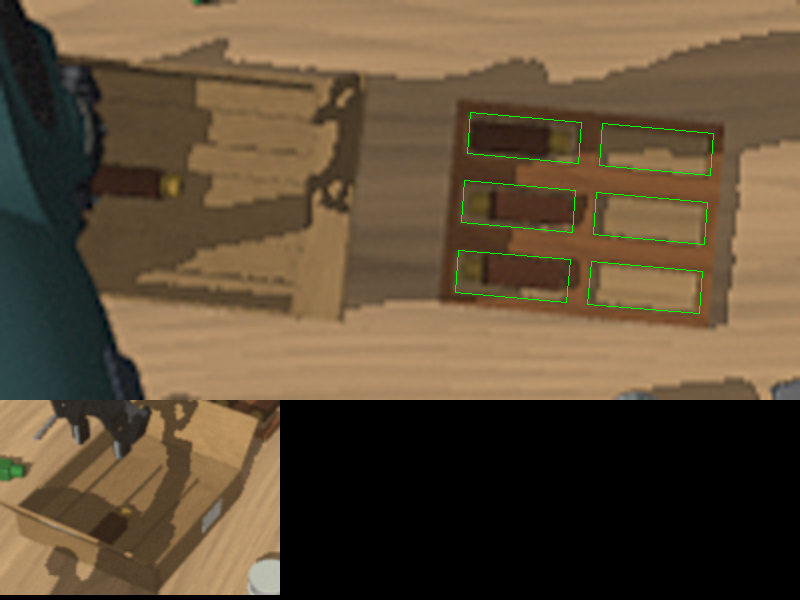

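A is in w0 and only B remains in the carton. I'll take it to w3.

>>> jog_arm(rows="0.005 0 0.25 0 0 0 0.18;0.005 0 0.5 0 0 0 0.18;0.005 0 0.75 0 0 0 0.18;0.005 0 0.87 0 0 0 0.18;0.005 0 0.91 0 0 0 0.18;0.005 0 0.93 0 0 0 0.18;0.005 0 0.93 0 0 0 0.18;0.005 0 0.93 0 0 0 0.18")

```text
time: 26.85
tool_pos: [0.547, 0.2448, 0.0238]
tool_rot: [179.9, -0.1, 83.5]
ft_force: [-0.9, -0.3, 0.7]
width: 0.0505
gripper_force: 0.0
```

>>> jog_arm(rows="0 0 0 0 0 0 -0.6;0 0 0 0 0 0 -0.6;0 0 0 0 0 0 -0.6;0 0 0 0 0 0 -0.6;0 0 0 0 0 0 -0.6", newtons=50)

```text
time: 27.35
tool_pos: [0.5467, 0.2448, 0.0235]
tool_rot: [179.9, -0.0, 83.5]
ft_force: [-1.6, -1.0, 9.5]
width: 0.0265
gripper_force: 49.6
```

>>> jog_arm(rows="0 0 -0.1 0 0 0 -0.6;0 0 -0.3 0 0 0 -0.6;0 0 -0.55 0 0 0 -0.6;0 0 -0.8 0 0 0 -0.6;0 0 -0.93 0 0 0 -0.6;0 0 -0.93 0 0 0 -0.6;0 0 -0.93 0 0 0 -0.6")

```text
time: 28.05
tool_pos: [0.546, 0.2447, 0.2083]
tool_rot: [180.0, -0.0, 83.5]
ft_force: [0.3, 0.1, -1.3]
width: 0.0264
gripper_force: 50.0
```

>>> jog_arm(rows="-0.2 0 0 0 0 0 -0.6;-0.4 0.02 0 0 0 0 -0.6;-0.6 0.04 0 0 0 0 -0.6;-0.8 0.056 0 0 0 0 -0.6;-0.95 0.056 0 0 0 0 -0.6;-0.95 0.056 0 0 0 0 -0.6")

```text
time: 28.65
tool_pos: [0.5346, 0.0516, 0.2068]
tool_rot: [-179.9, 0.0, 83.3]
ft_force: [-0.3, 1.2, 0.1]
width: 0.026
gripper_force: 50.0
```

>>> jog_arm(rows="-0.2 0 0 0 0 0 -0.6;-0.4 0 0 0 0 0 -0.6;-0.6 0 0 0 0 0 -0.6;-0.8 0 0 0 0 0 -0.6;-0.95 0 0 0 0 0 -0.6;-0.95 0 0 0 0 0 -0.6")

```text
time: 29.25
tool_pos: [0.5135, -0.1366, 0.2068]
tool_rot: [-179.9, -0.0, 83.3]
ft_force: [-0.2, -0.2, -1.4]
width: 0.0261
gripper_force: 50.0
```

>>> jog_arm(rows="-0.2 0 0 0 0 0 -0.6;-0.4 0 0 0 0 0 -0.6;-0.568 0 0.1 0 0 0 -0.6;-0.568 0 0.3 0 0 0 -0.6;-0.568 0 0.5 0 0 0 -0.6;-0.568 0 0.5 0 0 0 -0.6;-0.568 0 0.5 0 0 0 -0.6")

```text
time: 29.95
tool_pos: [0.5013, -0.2461, 0.1084]
tool_rot: [-179.9, -0.1, 83.6]
ft_force: [0.5, 0.3, -0.5]
width: 0.0264
gripper_force: 50.0
```

```bash
python3 - <<'E'
from h import *
for i in range(3): d=grab('top','top9.png')
s=read_state(); print(uv(s['tool_pos']).round(3),s['width'],jog(C2W(CR,*WL['w3'],.027),83.7))
d=grab('side','side9.png'); b=cv2.imread('pics/side9.png'); a=cv2.imread('pics/side4.png')
for q in [(.098,.128),(-.098,.128)]:
    u,v=w2pix(d,C2W(CR,*q,.02))[0].round().astype(int)
    t=a[v-7:v+8,u-7:u+8]; r=cv2.matchTemplate(b[v-20:v+21,u-20:u+21],t,cv2.TM_CCOEFF_NORMED); _,m,_,l=cv2.minMaxLoc(r); print(q,(u,v),round(m,2),np.array(l)-13)
E
```

```text
[-0.953  2.632] 0.02664223335738571 [-0.005  0.004  0.416  0.001  0.    -0.001]
(0.098, 0.128) (np.int64(299), np.int64(188)) 0.99 [0 0]
(-0.098, 0.128) (np.int64(354), np.int64(210)) 1.0 [0 0]
```

>>> jog_arm(rows="-0.005 0.004 0.15 0 0 0 -0.6;-0.005 0.004 0.28 0 0 0 -0.6;-0.005 0.004 0.36 0 0 0 -0.6;-0.005 0.004 0.4 0 0 0 -0.6;-0.005 0.004 0.415 0 0 0 -0.6;-0.005 0.004 0.415 0 0 0 -0.6;-0.005 0.004 0.415 0 0 0 -0.6")

```text
time: 30.85
tool_pos: [0.5028, -0.2486, 0.0265]
tool_rot: [179.9, 0.1, 83.5]
ft_force: [-0.7, 0.9, 4.0]
width: 0.0264
gripper_force: 50.7
```

>>> jog_arm(rows="0 0 0 0 0 0 -0.1;0 0 0 0 0 0 0.18;0 0 0 0 0 0 0.18;0 0 -0.15 0 0 0 0.18;0 0 -0.4 0 0 0 0.18;0 0 -0.65 0 0 0 0.18;0 0 -0.9 0 0 0 0.18;0 0 -0.915 0 0 0 0.18")

```text
time: 31.65
tool_pos: [0.5038, -0.2494, 0.2143]
tool_rot: [179.6, 0.2, 83.5]
ft_force: [0.0, -0.4, -0.1]
width: 0.0501
gripper_force: 0.0
```

>>> jog_arm(rows="0.1 -0.2 0 0 0 0 -1;0.3 -0.4 0 0 0 0 -1;0.4 -0.6 0 0 0 0 -1;0.5 -0.8 0 0 0 0 -1;0.5 -0.8 0 0 0 0 -1;0.5 -0.8 0 0 0 0 -1;0.5 -0.8 0 0 0 0 -1")

```text
time: 32.35
tool_pos: [0.3552, -0.1313, 0.2084]
tool_rot: [180.0, 0.0, 83.5]
ft_force: [0.5, -1.3, 0.4]
width: -0.0
gripper_force: 0.0
```

```bash
python3 - <<'E'
from h import *
for i in range(2): d=grab('top','top10.png')
table()
i=cv2.imread('pics/top10.png'); c=cv2.resize(i[155:230,330:415],None,fx=5,fy=5,interpolation=cv2.INTER_CUBIC); c=np.clip(c*1.5,0,255)
e=cv2.resize(i[140:230,225:350],None,fx=3,fy=3)
s=grab('side','side10.png'); j=cv2.resize(cv2.imread('pics/side10.png')[130:225,285:405],(380,300))
o=np.zeros((600,800,3),np.uint8); o[:375,:425]=c[:375,:425]; o[:270,425:800]=e[:270,:375]; o[290:590,420:800]=j; cv2.imwrite('pics/c10.png',o)
E
```

```text
cur [-0.458  1.837] [ 0.35511713 -0.13132299  0.20810615] [-180.    -0.    83.5]
A [1.466 2.891]
B [1.509 2.581]
C [0.944 2.581]
D [0.941 2.271]
w0 [-0.329  2.967]
w2 [-0.329  2.637]
w4 [-0.329  2.307]
w1 [-0.959  2.967]
w3 [-0.959  2.637]
w5 [-0.959  2.307]
```

View pics/c10.png

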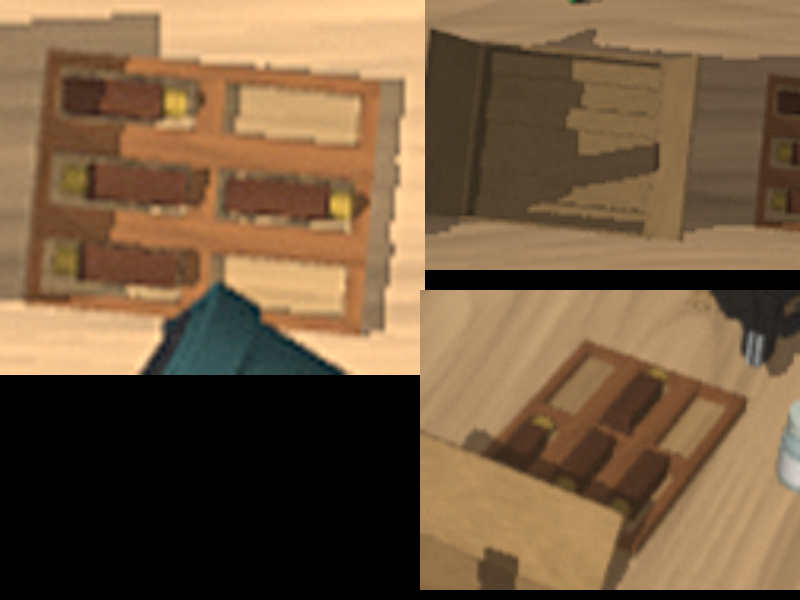

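All four blanks lie in their pockets and the carton is empty. I'll fold flap b shut from outside.

>>> jog_arm(rows="0.2 0.25 0 0 0 0 -1;0.4 0.5 0 0 0 0 -1;0.685 0.744 0 0 0 0 -1;0.685 0.744 0 0 0 0 -1;0.685 0.744 0 0 0 0 -1;0.685 0.744 0.2 0 0 0 -1;0.685 0.744 0.465 0 0 0 -1;0.685 0.744 0.465 0 0 0 -1")

```text
time: 33.3
tool_pos: [0.5146, -0.0111, 0.1106]
tool_rot: [-179.5, -0.0, 83.5]
ft_force: [-0.4, 0.2, 1.7]
width: 0.0002
gripper_force: 0.0
```

```bash
python3 - <<'E'
from h import *
for i in range(2): grab('side','side11.png')
s=read_state(); print(uv(s['tool_pos']).round(3),s['tool_pos'],s['ft_force'],'want .2265 2.581 .115')
E
```

```text
[0.226 2.578] [ 0.51741688 -0.0116828   0.11547067] [ 0.38057596 -0.53346851  0.311981  ] want .2265 2.581 .115
```

>>> jog_arm(rows="0.17 0 0 0 0 0 -1;0.25 0 -0.05 0 0 0 -1;0.325 0 -0.075 0 0 0 -1;0.375 0 -0.115 0 0 0 -1;0.44 0 -0.11 0 0 0 -1;0.5 0 -0.09 0 0 0 -1;0.55 0 -0.065 0 0 0 -1;0.595 0 -0.04 0 0 0 -1")

```text
time: 34.2
tool_pos: [0.531, 0.1075, 0.1224]
tool_rot: [-180.0, 0.0, 83.5]
ft_force: [0.7, 0.2, -0.2]
width: 0.0004
gripper_force: 0.3
```

>>> jog_arm(rows="0.035 0 0.04 0 0 0 -1;0.07 0 0.075 0 0 0 -1;0.095 0 0.125 0 0 0 -1;0.115 0 0.17 0 0 0 -1;0.13 0 0.2 0 0 0 -1;0.13 0 0.22 0 0 0 -1;0.13 0 0.235 0 0 0 -1;0.13 0 0.235 0 0 0 -1")

```text
time: 35.0
tool_pos: [0.534, 0.1324, 0.076]
tool_rot: [-180.0, 0.0, 83.5]
ft_force: [-0.7, -0.7, 1.5]
width: 0.0002
gripper_force: 0.0
```

>>> jog_arm(rows="0 0 -0.25 0 0 0 -1;0 0 -0.5 0 0 0 -1;0.1 0 -0.67 0 0 0 -1;0.3 0 -0.67 0 0 0 -1;0.55 0 -0.67 0 0 0 -1;0.8 0 -0.67 0 0 0 -1;0.95 0 -0.67 0 0 0 -1;0.95 0 -0.67 0 0 0 -1")

```text
time: 35.8
tool_pos: [0.5554, 0.3247, 0.2098]
tool_rot: [-180.0, -0.0, 83.7]
ft_force: [0.1, -0.1, -0.3]
width: -0.0001
gripper_force: 0.0
```

>>> jog_arm(rows="0.2 0 0 0 0 0 -1;0.325 0 0 0 0 0 -1;0.325 0 0 0 0 0 -1;0.325 0 0.2 0 0 0 -1;0.325 0 0.4 0 0 0 -1;0.325 0 0.475 0 0 0 -1;0.325 0 0.475 0 0 0 -1")

```text
time: 36.5
tool_pos: [0.5619, 0.3842, 0.1133]
tool_rot: [-179.8, 0.1, 83.5]
ft_force: [1.7, -0.0, -0.1]
width: -0.0003
gripper_force: 0.0
```

```bash
python3 - <<'E'
from h import *
for i in range(2): grab('side','side12.png')
s=read_state(); print(uv(s['tool_pos']).round(3),s['tool_pos'],s['ft_force'],'want 2.2265 2.581 .115')
E
```

```text
[2.224 2.588] [0.5633612  0.38534096 0.1163995 ] [0.32656415 0.17185274 0.73536442] want 2.2265 2.581 .115
```

>>> jog_arm(rows="-0.17 0 0 0 0 0 -1;-0.25 0 -0.05 0 0 0 -1;-0.325 0 -0.075 0 0 0 -1;-0.375 0 -0.115 0 0 0 -1;-0.44 0 -0.11 0 0 0 -1;-0.5 0 -0.09 0 0 0 -1;-0.55 0 -0.065 0 0 0 -1;-0.595 0 -0.04 0 0 0 -1")

```text
time: 37.4
tool_pos: [0.5491, 0.2669, 0.1224]
tool_rot: [-180.0, 0.0, 83.5]
ft_force: [0.7, 0.6, -1.3]
width: 0.0001
gripper_force: 0.3
```

>>> jog_arm(rows="-0.035 0 0.04 0 0 0 -1;-0.07 0 0.075 0 0 0 -1;-0.095 0 0.125 0 0 0 -1;-0.115 0 0.17 0 0 0 -1;-0.13 0 0.2 0 0 0 -1;-0.13 0 0.22 0 0 0 -1;-0.13 0 0.24 0 0 0 -1;-0.13 0 0.24 0 0 0 -1")

```text
time: 38.2
tool_pos: [0.5464, 0.2421, 0.0749]
tool_rot: [-180.0, 0.0, 83.5]
ft_force: [-0.3, 0.7, -0.3]
width: 0.0001
gripper_force: 0.0
```

>>> jog_arm(rows="0 0 -0.25 0 0 0 -1;0 0 -0.5 0 0 0 -1;0 -0.1 -0.67 0 0 0 -1;0.2 -0.3 -0.67 0 0 0 -1;0.3 -0.55 -0.67 0 0 0 -1;0.4 -0.8 -0.67 0 0 0 -1;0.5 -0.95 -0.67 0 0 0 -1;0.5 -0.95 -0.67 0 0 0 -1")

```text
time: 39.0
tool_pos: [0.3648, 0.3653, 0.2101]
tool_rot: [-180.0, -0.1, 83.8]
ft_force: [0.4, 0.0, -0.5]
width: 0.0001
gripper_force: 0.0
```

>>> jog_arm(rows="0.3 0 0 0 0 0 -1;0.4 0 0 0 0 0 -1;0.4 0 0 0 0 0 -1;0.4 0 0 0 0 0 -1")

```text
time: 39.4
tool_pos: [0.3782, 0.4425, 0.209]
tool_rot: [-180.0, 0.0, 83.6]
ft_force: [-0.0, -0.0, -0.2]
width: -0.0002
gripper_force: 0.0
```

```bash
python3 - <<'E'
from h import *
s=read_state(); print(s['tool_pos'],s['ft_force'])
d=grab('top','top13.png');grab('side','side13.png')
c=cv2.resize(cv2.imread('pics/top13.png')[140:230,225:425],None,fx=4,fy=3.3,interpolation=cv2.INTER_CUBIC)
j=cv2.resize(cv2.imread('pics/side13.png')[120:310,200:460],(404,295))
o=np.zeros((600,800,3),np.uint8); o[:297]=c; o[300:595,:404]=j; cv2.imwrite('pics/c11.png',o)
E
```

```text
[0.37817627 0.44247475 0.20904574] [-0.0250565  -0.00647427 -0.19089517]
```

View pics/c11.png

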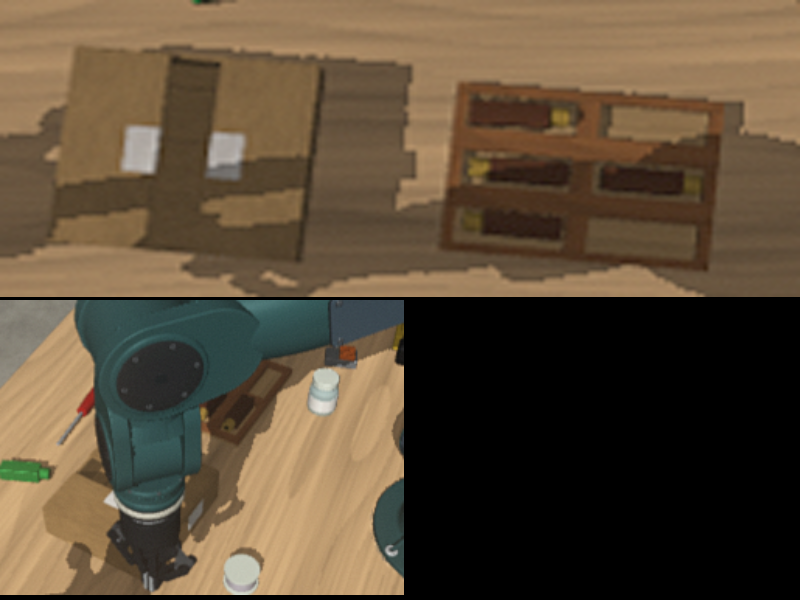

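Both flaps are shut: their free edges are at about 172 and 220, which matches under 0.2 rad. All four blanks are flat in their pockets and the arm is clear, so I'm handing in.

```bash
python3 -c "
from bench import *
print(job_done())"
```

```text
the job is handed in; nothing more can be done
None
```

I swung both flaps open, moved the four blanks in the carton into the carrier (one flat in each of pockets 0, 2, 3 and 4), folded both flaps shut and handed the job in; it gave back no verdict, but the last pictures show everything in place.

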